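# Match the cover hinge leaf to its jamb and hold it for pinning

### The job

The cover hinge on the inspection jig has to be pinned. First slide the black transport-lock grip on the hinge block fully to its end stop, so that its tongue uncovers the gap between the two fixed knuckles; then pick up the loose hinge leaf by its rib and lower its knuckle into that gap until it sits down in the cradle with the holes in line, the leaf level and reaching straight out from the block's front over the bench. Finish while still holding the leaf there, level and still, so that a colleague can push the pin in (do not let go, the leaf would tip), and leave the stamp, the tape roll and the reference block where they are.

Things in the scene. Friction and masses are not known exactly. Their poses are not given: they have to be found in the camera images.
- jamb: Fixed hinge block, aluminium on a dark 104 x 150 mm base, 51 mm high to the lock's track. Origin: centre of the underside; x from hinge side to the track at the back, z up. On the front edge two steel knuckles: tubes 20 mm outside, 10 mm hole, 20 mm long, axis along y, 30 mm gap between them. A small spare pin is parked in a corner; leave it.
- jamb_hole (a point): Point on the hinge axis midway between the fixed knuckles: 60 mm above the bench, x = -25, y = -30 mm in the block's frame; axes as the block's (y along the hinge axis). The loose knuckle's centre belongs here: a 90 degree V cradle in the gap carries and centres it with the holes in line.
- lock (a joint): Transport lock slide on the back of the block, in m, moving along the block's +y (to the left seen from the robot): 0 = tongue over the knuckle gap, 0.065 = end stop, gap free. Starts between 0 and 0.015. Stiction about 1.5 N, it stays where it is left.
- lock_grip (a point): In the lock's black grip, 102 mm above the bench, moving with the lock. The grip is a 14 x 14 mm post, 79 to 119 mm above the bench, sides along the block's x and y (point axes are the block's), 57 mm behind the hinge axis. From its foot a dark tongue, 26 mm wide, 73 to 79 mm above the bench, reaches forward over the hinge axis.
- leaf_grip (a point): Middle of the upright rib of the loose steel leaf, 40 mm above its underside. Rib: 12 mm thick (y), 44 mm long (x), 19 to 56 mm above the underside. Axes: x towards the knuckle, z up. Plate 56 mm wide, 11 to 19 mm up. Leaf 0.15 to 0.3 kg, balanced near the rib's middle, starts lying level on its knuckle and rear lip, knuckle away from the robot.
- leaf_hole (a point): Centre of the leaf's single knuckle (tube of 20 mm outer diameter, 10 mm hole, 24 mm long along y): 40 mm ahead (leaf's x) of leaf_grip and 30 mm below it. Same axes as leaf_grip.
- stamp: Bystander: hand stamp with a knob, 24 x 34 x 56 mm high, standing between the work places; origin at its underside. Leave it.
- tape: Bystander: flat tape roll, 95 mm across, 19 mm high, near the front edge; origin at its underside. Leave it.
- gauge_block: Bystander: steel reference block with a knob, 30 x 50 x 32 mm, front left; origin at its underside. Leave it.
Not all that is in view belongs to the job. There is more than one size of the part that bears leaf_grip; the job needs the largest.

How it is judged (in metres and radians):
On the way, in this order (a step that is already met when the one before it is completed fails the run):
1. the transport lock is slid to its end stop while the leaf still lies on the bench (value of joint lock above 0.061 m and height (world z) of leaf_hole below 0.03 m), for 0.2 s.
2. the leaf is picked up in the fingers (height (world z) of leaf_hole above 0.05 m and contact force between the fingers and leaf above 1 N), for 0.2 s.
At the end, for the whole second after the job is handed in: Lock within 5 mm of its end stop; leaf's knuckle in the gap (within 5 mm of its middle), hole within 2.5 mm of the hinge axis in height and depth, axes within 0.1 rad; leaf level within 0.12 rad, reaching out 30 mm or more from the block's front, still, and held by the fingers (value of joint lock above 0.06 m and x of leaf_hole in the frame of jamb_hole between -0.0025 and 0.0025 m and z of leaf_hole in the frame of jamb_hole between -0.0025 and 0.0025 m and y of leaf_hole in the frame of jamb_hole between -0.005 and 0.005 m and x of leaf_grip in the frame of jamb_hole below -0.03 m and angle between the y axis of leaf_hole and the y axis of jamb_hole, either way round below 0.1 rad and angle between leaf_hole's own z axis and vertical below 0.12 rad and contact force between the fingers and leaf above 1 N and linear speed of leaf below 0.01 m/s); the arm keeps its last pose, push and grip.
It fails at once if a bystander (stamp, tape roll or reference block) is moved more than 30 mm (distance of any of stamp, tape, gauge_block from where it was at the start of the episode above 0.03 m).
It also fails if it takes over 48 s, if anything falls off the work surface, if the arm or the gripper's body presses on something with over 40 N, if the wrist force passes 120 N, or if a joint passes its speed limit or range.

### The arm

A 6-joint arm with a two-finger parallel gripper is mounted at the origin on a cart in front of the work surface, level with it; the furniture and walls round the work are solid. World frame = base frame: x ahead of the robot, y to its left, z up, the work surface at z = 0. Lengths are in m, angles in degrees, forces in N, time in s.
With the tool pointing down it reaches from about 0.35 to 0.975 m from the base axis. Payload 4.9 kg.
Tool frame: the origin (TCP) lies on the centre line of the jaws, within the pads' length; the fingertips stand 19 mm ahead of it and the grasp point (between the pads) is the TCP; z points along the fingers, y is the line along which they close (so a half turn about z gives the same grasp; the last joint's range is limited). The gripper opens to 85 mm and grips with 20 to 120 N. Pads are 22 mm wide; open, the fingers measure 114 mm over their backs; the gripper's body (76 mm by 85 mm) begins 54 mm behind the grasp point. The pads swing forward as they close: fully open they stand 13 mm farther back than shut.
Start: joints at [-78.323, 3.019, 92.412, -0, 84.569, -6.818], TCP at [0.198, -0.593, 0.25] pointing down, gripper open.
Joint ranges: [-172.51, 172.51], [-57.92, 126.97], [3.15, 148.05], [-58.71, 238.71], [5.1, 150.11], [-179.66, 179.66]. Speed limits (degrees/s): [147.25, 147.25, 180, 180, 180, 180].

### API

Orientations are given as [roll, pitch, yaw] about the fixed x, y, z axes, in that order (R = Rz(yaw) Ry(pitch) Rx(roll)).
In Python, from cell import get_state, camera, hand_in gives the robot as it stands.
- The arm moves only by the shell command python3 -m creep 'ROWS'. ROWS is JSON, a list of rows, each a list of 7 numbers: the turn, a rotation vector about the tool's x, y, z as a fraction of full scale, then the shift along the tool's x, y, z as a fraction of full scale, then the closure, from 0 (fully open) to 1 (shut). In form: [[wx, wy, wz, x, y, z, grip], ...]. A call has 1 to 12 rows; each row is the pose to reach, as a shift and turn from the pose commanded when the call began, along the tool's axes at that moment; what a row does not reach only later rows make up. Full scale, the value 1, is 0.12 m for a shift and 30 degrees for a turn. A row lasts 1/10 s, in which the tool goes at most 50 mm and 8.59 degrees, less where a joint would pass 70% of its speed; a pose out of reach is approached as far as the arm can. A call with a number of a shift or a turn outside -1 to 1 is refused whole. A call with a gripper value outside its range is refused whole. The fingers move at their own pace and stop on an object; the grip force is fixed at half the most. Time passes only in rows, so rows that repeat a pose let the fingers close. It gives the time, the measured TCP pose, the force, the opening and the grip force at its end, in the units of the state.
- get_state(): the state, without advancing time (a new reading comes with each control period).
- camera(name): name is "side" or "top" or "wrist"; returns a dict with "img" (420x560x3 uint8, blue, green, red), "vertical_fov" (degrees; the focal length in pixels is half the picture's height over the tangent of half this angle, whatever the lens; pixels are square), "cx", "cy" (the principal point, pixels), "rvec" (rotation vector, rad) and "tvec" (3), from world to camera coordinates, as OpenCV has them. Camera axes: x right, y down, z forward; pixel columns grow to the right and rows downward; lengths in m; the calibration is good to about 2 mm. A picture is of the moment at which its call begins. There is no depth.
- hand_in(): hands the job in; it is judged then, once.
The state is a dict: "time": time; "joints": joint angles; "qvel": joint speeds; "effort": joint torques, N m; "tcp_pos": TCP position; "ee_rot": TCP orientation; "wrist_force": force on the tool from outside, world axes, zero at the start; "ft_torque": the same for the moment, N m; "opening": finger opening in m; "gripper_force": force on a finger pad.
Only numpy, scipy, OpenCV 4.12 (cv2) and the standard library are available. Lean on these libraries where they do the work, as an engineer would, in place of code of your own. Each camera call takes 0.05 s, during which the arm holds its last target. There are 200 camera calls.

## Working session

There is one attempt and no reset: what is moved stays moved. The work goes in short steps, Python scripts to look and compute and a shell command to move; the robot and the scene stay as the last step left them, time stands still between calls to the robot, and variables do not carry over. Pictures are saved under pics/ and viewed, at most 10 in all, crops included, and the job is handed in when it is done.

```bash
mkdir -p pics; ls
cat > h.py <<'E'
import numpy as np, cv2
from cell import get_state, camera
def K(c):
    f=210/np.tan(np.radians(c["vertical_fov"])/2); return np.array([[f,0,c["cx"]],[0,f,c["cy"]],[0,0,1.]])
def cam(n,fn):
    c=camera(n); cv2.imwrite("pics/%s.png"%fn,c["img"]); d={k:v for k,v in c.items()}; np.save("pics/%s.npy"%fn,d,allow_pickle=True); return c
def load(fn): return np.load("pics/%s.npy"%fn,allow_pickle=True).item()
def ray(c,u,v):
    R=cv2.Rodrigues(np.array(c["rvec"],float))[0]; t=np.array(c["tvec"],float).ravel()
    return -R.T@t, R.T@np.linalg.inv(K(c))@np.array([u,v,1.])
def onz(c,u,v,z):
    o,d=ray(c,u,v); return o+d*(z-o[2])/d[2]
def proj(c,p):
    return cv2.projectPoints(np.array(p,float).reshape(-1,3),np.array(c["rvec"],float),np.array(c["tvec"],float),K(c),None)[0].reshape(-1,2)
E
python3 - <<'E'
from h import *
for n in("top","side","wrist"):
    c=cam(n,n+"0"); print(n,[k for k in c],c["vertical_fov"],c["cx"],c["cy"],ray(c,280,210))
a=[cv2.imread(f"pics/{n}0.png") for n in("top","side")]
cv2.imwrite("pics/both.png",cv2.resize(np.vstack(a),(560,840))[:, :])
print(get_state())
E
```

```text
pics
top ['img', 'vertical_fov', 'cx', 'cy', 'rvec', 'tvec'] 42.85736646704402 269.1664351736721 214.24316889127692 (array([0.32045581, 0.06051695, 1.27205221]), array([ 0.20266969, -0.03577184, -0.97883513]))
side ['img', 'vertical_fov', 'cx', 'cy', 'rvec', 'tvec'] 55.66819408202786 273.8952747612335 207.25965753161725 (array([ 0.38454685, -0.64952622,  0.52295032]), array([ 0.20371892,  0.82482417, -0.52768054]))
wrist ['img', 'vertical_fov', 'cx', 'cy', 'rvec', 'tvec'] 69.42833580002392 279.9083924238405 205.57157270566594 (array([ 0.26910259, -0.56747772,  0.37245525]), array([-0.29560824, -0.09650047, -0.95053509]))
{'time': 0.15, 'joints': array([-7.83228481e+01,  3.05165784e+00,  9.24735846e+01, -1.07648792e-03,
        8.45684848e+01, -6.81782038e+00]), 'qvel': array([-0.02205792, -0.02432574, -0.21637926, -0.09143615, -0.04583679,
       -0.01412966]), 'effort': array([ 7.87313693e-04, -3.94239593e+01, -3.70722234e+01, -6.97645692e-05,
        4.72896936e-03, -1.52015923e-05]), 'tcp_pos': array([ 0.19817102, -0.59227452,  0.24931654]), 'ee_rot': array([-1.79906808e+02, -1.00627182e-02,  1.84950669e+01]), 'wrist_force': array([1.29788724, 0.55243039, 0.56050196]), 'ft_torque': array([-0.01614553, -0.01037643,  0.02427424]), 'gripper_force': 0.0, 'opening': 0.08521836550887851}
```

View pics/top0.png

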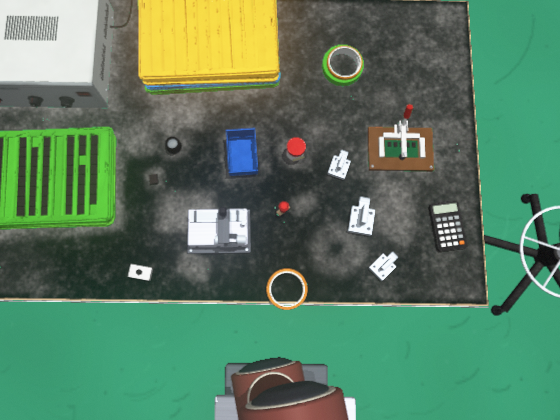

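View pics/side0.png

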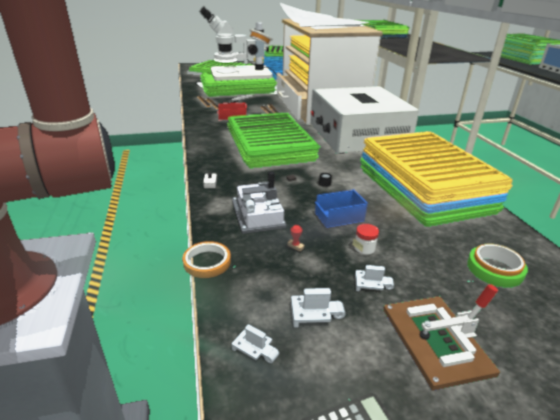

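The top view shows the jamb at (219,230), the stamp at (284,210), the tape at (287,289) and the gauge block at (140,272). There are three leaf candidates: (340,163), (362,215) and (384,264). The one at (362,215) looks largest and has its knuckle pointing away from the robot. I'll confirm that in an enlarged crop.

Run:
```python
from h import *
a=cv2.imread("pics/top0.png")
s=cv2.imread("pics/side0.png")
j=cv2.resize(a[195:265,180:260],None,fx=5,fy=5,interpolation=cv2.INTER_CUBIC)[:350,:400]
l=cv2.resize(a[145:285,320:420],None,fx=4,fy=4,interpolation=cv2.INTER_CUBIC)
js=cv2.resize(s[165:235,220:300],None,fx=5,fy=5,interpolation=cv2.INTER_CUBIC)[:250]
o=np.zeros((600,800,3),np.uint8); o[:350,:400]=j; o[350:600,:400]=js; o[:560,400:]=l
cv2.imwrite("pics/crop.png",o)
c=load("top0")
for p in [(362,215),(340,163),(384,264),(219,230),(284,206),(287,289),(140,272)]: print(p,onz(c,*p,0.02).round(3))
```

```text
(362, 215) [ 0.57  -0.182  0.02 ]
(340, 163) [ 0.699 -0.131  0.02 ]
(384, 264) [ 0.454 -0.231  0.02 ]
(219, 230) [0.529 0.159 0.02 ]
(284, 206) [0.59  0.005 0.02 ]
(287, 289) [ 0.393 -0.003  0.02 ]
(140, 272) [0.428 0.339 0.02 ]
```

View pics/crop.png

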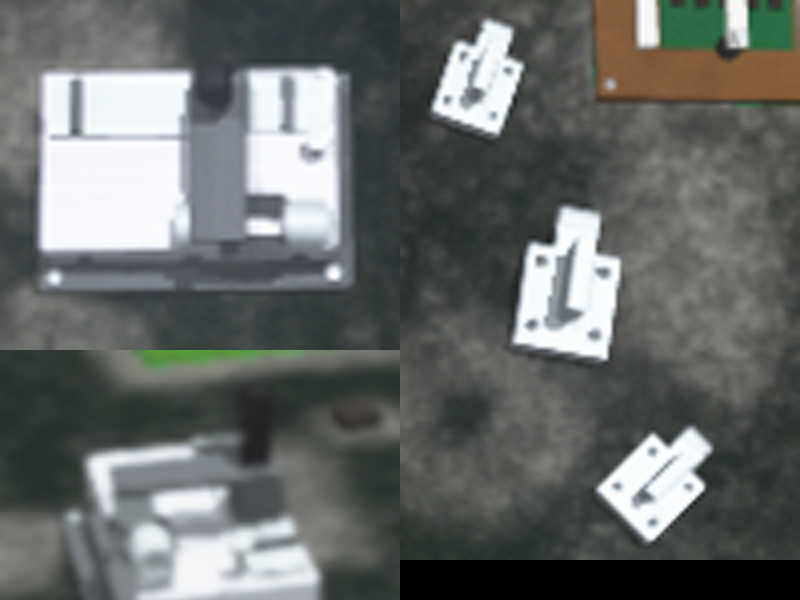

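The leaf at (362,215) is the largest of the three. Its plate is about 23.6 px wide, or about 55 mm, which matches the given 56 mm, and its knuckle points away from the robot. The tongue covers the gap, with the grip at pixel (222,212). Next I'll move to a point over the leaf for a closer look.

```bash
python3 -m creep '[[0,0,0.25,0.3,-0.18,0,0],[0,0,0.45,0.65,-0.38,0,0],[0,0,0.617,0.96,-0.56,0,0],[0,0,0.617,0.96,-0.56,0,0]]'
python3 -m creep '[[0,0,0,0.25,-0.28,0,0],[0,0,0,0.5,-0.56,0,0],[0,0,0,0.73,-0.84,0,0],[0,0,0,0.73,-0.84,0,0]]'
python3 -m creep '[[0,0,0,0.25,-0.28,0,0],[0,0,0,0.5,-0.56,0,0],[0,0,0,0.73,-0.84,0,0],[0,0,0,0.73,-0.84,0,0]]'
python3 -m creep '[[0,0,0,0.25,-0.28,0,0],[0,0,0,0.5,-0.56,0,0],[0,0,0,0.73,-0.84,0,0],[0,0,0,0.73,-0.84,0,0],[0,0,0,0.73,-0.84,0,0],[0,0,0,0.73,-0.84,0,0]]'
python3 - <<'E'
from h import *
c=cam("wrist","w1"); print(get_state()["tcp_pos"],get_state()["ee_rot"])
c=cam("top","t1")
E
```

```text
time: 0.55
tcp_pos: [0.2888, -0.4891, 0.2499]
ee_rot: [-179.9, -0.0, 0.2]
wrist_force: [0.0, -0.6, -1.0]
opening: 0.0854
gripper_force: 0.0
time: 0.95
tcp_pos: [0.3758, -0.389, 0.2501]
ee_rot: [-179.9, -0.0, 0.3]
wrist_force: [0.3, -0.5, -0.0]
opening: 0.0853
gripper_force: 0.0
time: 1.35
tcp_pos: [0.4632, -0.2888, 0.2501]
ee_rot: [-180.0, -0.0, 0.3]
wrist_force: [-1.0, -0.8, -0.8]
opening: 0.0849
gripper_force: 0.0
time: 1.95
tcp_pos: [0.5483, -0.1918, 0.25]
ee_rot: [180.0, 0.0, -0.1]
wrist_force: [-0.7, 0.2, -0.9]
opening: 0.0856
gripper_force: 0.0
[ 0.54823519 -0.19184802  0.25010474] [ 1.79975403e+02  3.42543040e-02 -1.35355099e-01]
```

View pics/w1.png

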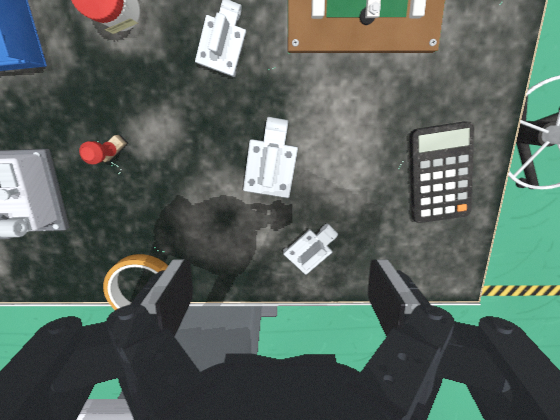

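The wrist view shows the leaf at (270,158) with its knuckle at the top, (277,128). The gripper fingers are at the bottom of the picture. Next I'll measure the leaf.

Run:
```python
from h import *
c=load("w1"); im=c["img"]
g=cv2.cvtColor(im,cv2.COLOR_BGR2GRAY)
r=g[110:206,235:305]
m=(r>150).astype(np.uint8)
cn=max(cv2.findContours(m,0,cv2.CHAIN_APPROX_NONE)[0],key=cv2.contourArea)
p=cv2.approxPolyDP(cn,2,True).reshape(-1,2)+[235,110]
for q in p: print(q,onz(c,*q,0.019).round(4)[:2],onz(c,*q,0.056).round(4)[:2])
o=cv2.resize(r,None,fx=6,fy=6,interpolation=cv2.INTER_CUBIC)
t=load("t1")["img"][185:245,335:390]; t=cv2.resize(cv2.cvtColor(t,6),None,fx=6,fy=6,interpolation=cv2.INTER_CUBIC)
O=np.zeros((576,760),np.uint8);O[:,:420]=o;O[:360,420:750]=t;cv2.imwrite("pics/crop2.png",O)
```

```text
[268 117] [ 0.6167 -0.1777] [ 0.6174 -0.1791]
[264 140] [ 0.5914 -0.1727] [ 0.5947 -0.1747]
[249 142] [ 0.5892 -0.1555] [ 0.5928 -0.1592]
[243 190] [ 0.5324 -0.1464] [ 0.5419 -0.151 ]
[287 197] [ 0.5235 -0.1994] [ 0.5339 -0.1985]
[297 147] [ 0.5834 -0.2107] [ 0.5875 -0.2086]
[284 144] [ 0.5868 -0.1957] [ 0.5906 -0.1952]
[287 120] [ 0.6134 -0.199 ] [ 0.6145 -0.1982]
```

View pics/crop2.png

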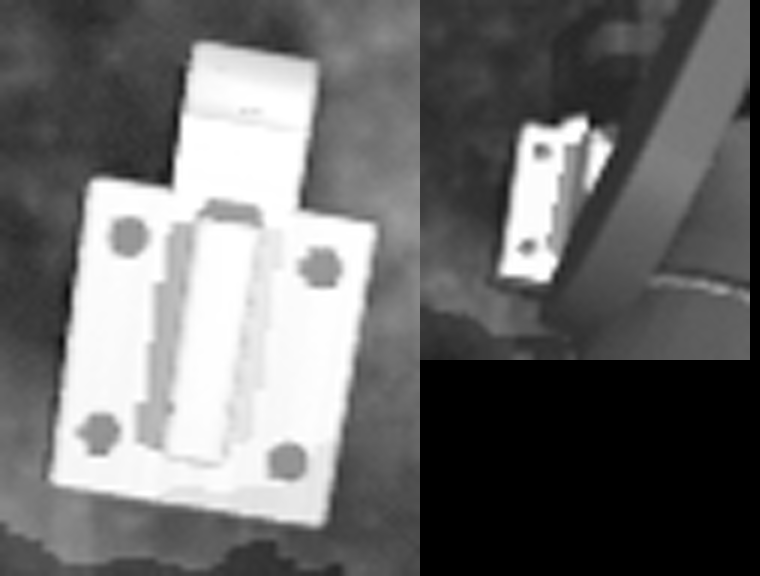

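The crop shows four plate holes at (128,237), (321,268), (100,433) and (287,462). The rib's bright top runs from about (228,222) to (195,458).

Run:
```python
from h import *
c=load("w1")
f=lambda x,y,z:onz(c,235+x/6-.4,110+y/6-.4,z)[:2]
h=np.array([f(*p,.019) for p in[(128,237),(321,268),(100,433),(287,462)]]); print(h.round(4))
for a,b in[(2,0),(3,1)]: d=h[b]-h[a]; print(np.degrees(np.arctan2(d[1],d[0])))
for a,b in[(1,0),(3,2)]: d=h[b]-h[a]; print(np.degrees(np.arctan2(-d[0],d[1])),np.linalg.norm(d))
print("centre",h.mean(0))
F,B=f(228,222,.056),f(195,458,.056); d=F-B; print("rib",F,B,(F+B)/2,np.degrees(np.arctan2(d[1],d[0])),np.linalg.norm(d))
p=np.array([f(*q,.019) for q in[(90,178),(375,226),(325,525),(52,485)]]);print("plate",p.round(4),p.mean(0))
k=np.array([f(*q,.012) for q in[(192,42),(316,62)]]);print("knuckle front",k,k.mean(0),np.linalg.norm(k[0]-k[1]))
```

```text
[[ 0.5811 -0.1632]
 [ 0.5751 -0.2005]
 [ 0.5425 -0.1566]
 [ 0.5364 -0.1939]]
-9.683394877363254
-9.69468653253154
-9.223896027581786 0.03773675772459055
-9.206442641032195 0.03772913052736281
centre [ 0.55877859 -0.17854771]
rib [ 0.58802515 -0.18341846] [ 0.54629342 -0.17709549] [ 0.56715929 -0.18025697] -8.615617548115363 0.04220802476340008
plate [[ 0.5923 -0.1563]
 [ 0.5831 -0.2108]
 [ 0.5233 -0.2016]
 [ 0.5318 -0.1467]] [ 0.5576335  -0.17882204]
knuckle front [[ 0.61704636 -0.17583674]
 [ 0.61331273 -0.19948944]] [ 0.61517955 -0.18766309] 0.023945563069694732
```

The leaf's yaw is about -9.3°, and leaf_grip is at about (0.567,-0.180). The hole spacing and knuckle length (23.9 mm against 24) fit the given sizes. Next is the jamb.

```bash
python3 -m creep '[[0,0,0,-0.04,-0.33,0,0],[0,0,0,-0.08,-0.66,0,0],[0,0,0,-0.13,-0.98,0,0]]' | head -2
python3 -m creep '[[0,0,0,-0.04,-0.33,0,0],[0,0,0,-0.08,-0.66,0,0],[0,0,0,-0.13,-0.98,0,0]]' | head -2
python3 -m creep '[[0,0,0,-0.04,-0.33,0,0],[0,0,0,-0.08,-0.66,0,0],[0,0,0,-0.13,-0.98,0,0],[0,0,0,-0.13,-0.98,0,0],[0,0,0,-0.13,-0.98,0,0],[0,0,0,-0.13,-0.98,0,0]]'
python3 - <<'E'
from h import *
c=cam("wrist","w2"); 
g=c["img"]
p=proj(c,[0.529,0.16,0.05])[0]; print(p)
x,y=int(p[0]),int(p[1]); x0,y0=max(0,x-80),max(0,y-60)
cv2.imwrite("pics/crop3.png",cv2.resize(g[y0:y0+120,x0:x0+160],None,fx=5,fy=5,interpolation=cv2.INTER_CUBIC)); print(x0,y0)
E
```

```text
time: 2.35
tcp_pos: [0.5328, -0.0727, 0.2504]
time: 2.65
tcp_pos: [0.5175, 0.0453, 0.2506]
time: 3.25
tcp_pos: [0.5026, 0.1614, 0.2503]
ee_rot: [180.0, -0.0, -0.1]
wrist_force: [-0.5, -0.9, -0.2]
opening: 0.0853
gripper_force: 0.0
[282.02503603 158.756969  ]
202 98
```

View pics/crop3.png

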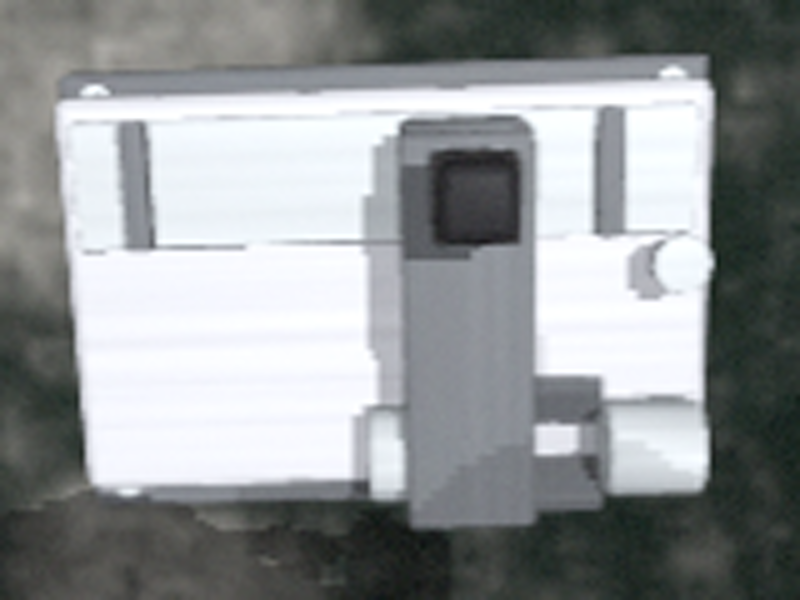

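In the crop, the tongue covers the gap with edges at x=403 to 535. The grip top is centred at about (478,197). The right knuckle spans x 607–708 and y 402–493, and the left knuckle's outer end is at x≈370.

Run:
```python
from h import *
c=load("w2")
f=lambda x,y,z:onz(c,202+x/5-.4,98+y/5-.4,z)[:2]
print("cam",ray(c,280,210)[0])
def L(n,a,b,z):
    A,B=f(*a,z),f(*b,z);d=B-A;print(n,A.round(4),B.round(4),"len",np.linalg.norm(d).round(4),"mid",((A+B)/2).round(4),"ang",np.degrees(np.arctan2(d[1],d[0])).round(2))
L("grip x",(478,243),(478,150),.119); L("grip y",(520,197),(436,197),.119)
L("tongue y",(535,400),(407,400),.079); L("tongue left",(411,525),(403,250),.079);L("tongue right",(537,525),(534,250),.079)
L("tongue x",(473,525),(467,118),.079)
L("knR y",(708,440),(607,440),.066); L("knR x",(655,493),(655,402),.06)
L("knuckles",(708,440),(370,455),.066)
L("rear edge top51",(712,84),(58,100),.051)
L("track edge",(640,236),(90,250),.051)
L("front edge",(700,490),(90,485),.010)
L("base back",(708,58),(62,75),.008)
L("rear slots L",(135,247),(119,122),.051);L("rear slots R",(608,234),(607,107),.051)
L("pit",(601,510),(601,378),.051)
```

```text
cam [0.57743166 0.16215434 0.37359982]
grip x [0.5497 0.1479] [0.5647 0.1481] len 0.015 mid [0.5572 0.148 ] ang 0.82
grip y [0.5571 0.1411] [0.5572 0.1549] len 0.0138 mid [0.5572 0.148 ] ang 89.84
tongue y [0.5146 0.1339] [0.5147 0.1592] len 0.0253 mid [0.5147 0.1466] ang 89.84
tongue left [0.4889 0.1584] [0.5441 0.16  ] len 0.0552 mid [0.5165 0.1592] ang 1.66
tongue right [0.4888 0.1328] [0.544  0.1348] len 0.0552 mid [0.5164 0.1338] ang 2.08
tongue x [0.4888 0.1458] [0.5685 0.148 ] len 0.0797 mid [0.5287 0.1469] ang 1.57
knR y [0.5033 0.0964] [0.5033 0.1175] len 0.021 mid [0.5033 0.1069] ang 89.84
knR x [0.4902 0.1058] [0.5101 0.1068] len 0.0199 mid [0.5001 0.1063] ang 2.8
knuckles [0.5033 0.0964] [0.5003 0.1668] len 0.0705 mid [0.5018 0.1316] ang 92.46
rear edge top51 [0.5742 0.0968] [0.5714 0.2303] len 0.1336 mid [0.5728 0.1636] ang 91.19
track edge [0.5436 0.1101] [0.5411 0.2257] len 0.1156 mid [0.5424 0.1679] ang 91.28
front edge [0.477  0.0857] [0.4787 0.2373] len 0.1516 mid [0.4779 0.1615] ang 89.36
base back [0.5794 0.0894] [0.5761 0.2381] len 0.1488 mid [0.5778 0.1637] ang 91.28
rear slots L [0.5417 0.2162] [0.567  0.2181] len 0.0254 mid [0.5543 0.2171] ang 4.38
rear slots R [0.5441 0.1168] [0.5697 0.118 ] len 0.0257 mid [0.5569 0.1174] ang 2.73
pit [0.4838 0.116 ] [0.5135 0.1171] len 0.0297 mid [0.4986 0.1165] ang 2.2
```

The jamb's yaw is about 1.5° and jamb_hole is at about (0.500, 0.132, 0.060). The sizes agree: knuckle 20 mm, grip 14 mm, and the grip 57 mm behind the hinge axis. The lock starts at about 0.014. Next I'll grasp the grip.

```bash
python3 -m creep '[[0,0,-0.053,0.23,0.06,0,0],[0,0,-0.053,0.454,0.112,0.2,0],[0,0,-0.053,0.454,0.112,0.6,0],[0,0,-0.053,0.454,0.112,1,0],[0,0,-0.053,0.454,0.112,1,0],[0,0,-0.053,0.454,0.112,1,0]]' | head -4
python3 -m creep '[[0,0,0,0,0,0.2,0],[0,0,0,0,0,0.2,0.5],[0,0,0,0,0,0.2,0.8],[0,0,0,0,0,0.2,1],[0,0,0,0,0,0.2,1],[0,0,0,0,0,0.2,1],[0,0,0,0,0,0.2,1],[0,0,0,0,0,0.2,1]]'
```

```text
time: 3.9
tcp_pos: [0.5566, 0.1482, 0.1301]
ee_rot: [180.0, 0.1, 1.5]
wrist_force: [0.2, -0.3, 1.1]
time: 4.7
tcp_pos: [0.5576, 0.1493, 0.1078]
ee_rot: [180.0, -0.1, 1.6]
wrist_force: [-2.0, -0.5, 6.1]
opening: 0.0128
gripper_force: 58.9
```

```bash
python3 -m creep '[[0,0,0,0,-0.06,-0.01,1],[0,0,0,0,-0.12,-0.01,1],[0,0,0,0,-0.18,-0.01,1],[0,0,0,0,-0.24,-0.01,1],[0,0,0,0,-0.3,-0.01,1],[0,0,0,0,-0.35,-0.01,1],[0,0,0,0,-0.38,-0.01,1],[0,0,0,0,-0.4,-0.01,1],[0,0,0,0,-0.4,-0.01,1]]'
python3 -m creep '[[0,0,0,0,-0.02,0,1],[0,0,0,0,-0.035,0,1],[0,0,0,0,-0.035,0,1]]'
```

```text
time: 5.6
tcp_pos: [0.5561, 0.1976, 0.1079]
ee_rot: [180.0, -0.1, 1.6]
wrist_force: [5.4, -0.9, 1.3]
opening: 0.0132
gripper_force: 59.0
time: 5.9
tcp_pos: [0.5561, 0.198, 0.1078]
ee_rot: [179.5, -0.0, 1.6]
wrist_force: [4.2, -14.8, 3.3]
opening: 0.0134
gripper_force: 59.5
```

The lock is at its end stop: about 49 mm of travel and a reaction of about 15 N. I'll release it and go to the leaf.

```bash
python3 -m creep '[[0,0,0,0,0.02,0,1],[0,0,0,0,0.02,0,0],[0,0,0,0,0.02,0,0],[0,0,0,0,0.02,0,0],[0,0,0,0,0.02,0,0],[0,0,0,0,0.02,-0.3,0],[0,0,0,0,0.02,-0.7,0],[0,0,0,0,0.02,-1,0],[0,0,0,0,0.02,-1,0]]'
python3 - <<'E'
from h import *
c=cam("wrist","w3")
cv2.imwrite("pics/crop4.png",cv2.resize(c["img"][100:330,100:460],None,fx=2,fy=2,interpolation=cv2.INTER_CUBIC))
c=cam("top","t3"); cv2.imwrite("pics/t3c.png",c["img"])
E
python3 -m creep '[[0,0,0,0,0.3,0,0],[0,0,0,0,0.6,0,0],[0,0,0,0,0.79,0,0]]' |head -2
python3 -m creep '[[0,0,0,0,0.3,0,0],[0,0,0,0,0.6,0,0],[0,0,0,0,0.79,0,0]]' |head -2
python3 -m creep '[[0,0,0,0,0.3,0,0],[0,0,0,0,0.6,0,0],[0,0,0,0,0.79,0,0]]' |head -2
python3 -m creep '[[0,0,0.15,0,0.3,0,0],[0,0,0.3,0,0.6,0,0],[0,0,0.363,0,0.79,0,0],[0,0,0.363,0,0.79,0,0],[0,0,0.363,0,0.79,0,0],[0,0,0.363,0,0.79,0,0]]'
```

```text
time: 6.8
tcp_pos: [0.5585, 0.2001, 0.2353]
ee_rot: [-179.9, -0.7, 1.6]
wrist_force: [1.0, 0.5, -0.3]
opening: 0.0857
gripper_force: 0.0
time: 7.2
tcp_pos: [0.5567, 0.1027, 0.2247]
time: 7.5
tcp_pos: [0.5593, 0.0078, 0.2248]
time: 7.8
tcp_pos: [0.562, -0.0869, 0.2248]
time: 8.4
tcp_pos: [0.5654, -0.1788, 0.2262]
ee_rot: [-179.9, 0.1, -9.2]
wrist_force: [-0.2, 0.2, 0.1]
opening: 0.0854
gripper_force: 0.0
```

View pics/crop4.png

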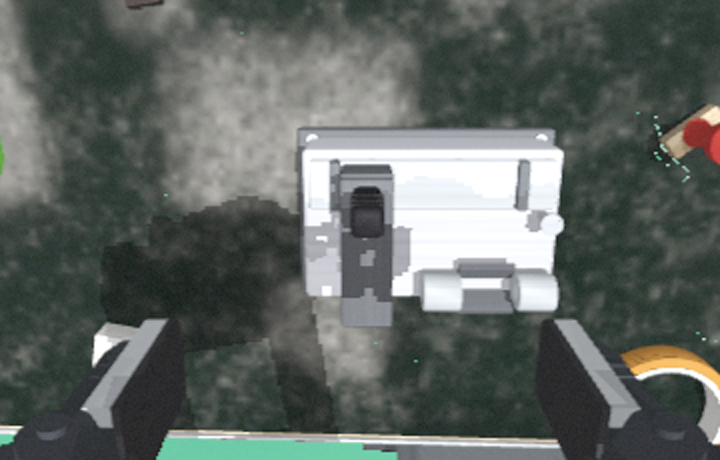

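The crop shows the lock grip at the left stop and the gap open between the knuckles, from x≈463 to 512 at y≈290. Next I'll refine the hole position and grasp the rib.

```bash
python3 - <<'E'
from h import *
c=load("w3")
f=lambda x,y,z:onz(c,100+x/2-.25,100+y/2-.25,z)[:2].round(4)
print("inner faces z.068",f(463,290,.068),f(512,290,.068)); print("outer",f(420,293,.066),f(558,291,.066))
print("x extents",f(485,272,.06),f(485,311,.06)); print("grip top",f(367,220,.119))
E
python3 -m creep '[[0,0,0,0.015,0.007,0.3,0],[0,0,0,0.015,0.007,0.6,0],[0,0,0,0.015,0.007,0.9,0],[0,0,0,0.015,0.007,1,0]]' |head -2
python3 -m creep '[[0,0,0,0,0,0.25,0],[0,0,0,0,0,0.5,0],[0,0,0,0,0,0.5,0],[0,0,0,0,0,0.5,0.5],[0,0,0,0,0,0.5,0.8],[0,0,0,0,0,0.5,1],[0,0,0,0,0,0.5,1],[0,0,0,0,0,0.5,1],[0,0,0,0,0,0.5,1],[0,0,0,0,0,0.5,1]]'
```

```text
inner faces z.068 [0.5038 0.1466] [0.5045 0.1211]
outer [0.5005 0.1687] [0.5038 0.0964]
x extents [0.511  0.1342] [0.4883 0.1323]
grip top [0.5566 0.1987]
time: 8.8
tcp_pos: [0.5648, -0.1785, 0.1026]
time: 9.8
tcp_pos: [0.5682, -0.1814, 0.0486]
ee_rot: [180.0, -0.1, -9.3]
wrist_force: [-0.2, 0.7, 5.6]
opening: 0.0111
gripper_force: 59.8
```

```bash
python3 -m creep '[[0,0,0,0,0,-0.1,1],[0,0,0,0,0,-0.3,1],[0,0,0,0,0,-0.6,1],[0,0,0,0,0,-0.9,1],[0,0,0,0,0,-1,1],[0,0,0,0,0,-1,1],[0,0,0,0,0,-1,1],[0,0,0,0,0,-1,1]]'
python3 -m creep '[[0,0,0,-0.08,-0.15,0,1],[0,0,0,-0.19,-0.35,0,1],[0,0,0,-0.31,-0.58,0,1],[0,0,0,-0.433,-0.805,0,1]]' |head -2
python3 -m creep '[[0,0,0,-0.11,-0.2,0,1],[0,0,0,-0.22,-0.4,0,1],[0,0,0,-0.33,-0.6,0,1],[0,0,0,-0.433,-0.805,0,1]]' |head -2
python3 -m creep '[[0,0,-0.09,-0.11,-0.2,0,1],[0,0,-0.18,-0.22,-0.4,0,1],[0,0,-0.27,-0.33,-0.6,0,1],[0,0,-0.36,-0.4,-0.74,0,1],[0,0,-0.36,-0.433,-0.805,0,1],[0,0,-0.36,-0.433,-0.805,0,1],[0,0,-0.36,-0.433,-0.805,0,1],[0,0,-0.36,-0.433,-0.805,0,1]]'
python3 - <<'E'
from h import *
c=cam("wrist","w4"); s=cam("side","s4"); print(get_state()["tcp_pos"])
print(proj(c,[[.5,.131,.138],[.5,.132,.06]]),proj(s,[[.5,.131,.138],[.5,.132,.06]]))
W=cv2.resize(c["img"][140:300,200:370],None,fx=3,fy=3,interpolation=cv2.INTER_CUBIC)
a,b=proj(s,[[.5,.131,.11]])[0].astype(int); print(W.shape,a-40,b-60)
S=cv2.resize(s["img"][b-60:b+60,a-40:a+56],(288,360),interpolation=cv2.INTER_CUBIC)
O=np.zeros((480,800,3),np.uint8);O[:,:510]=W;O[:360,512:]=S;cv2.imwrite("pics/crop5.png",O)
E
```

```text
time: 10.6
tcp_pos: [0.566, -0.1805, 0.1644]
ee_rot: [-179.9, 0.3, -9.3]
wrist_force: [-0.6, -0.1, -2.8]
opening: 0.0104
gripper_force: 58.8
time: 11.0
tcp_pos: [0.5302, -0.0755, 0.1657]
time: 11.4
tcp_pos: [0.4943, 0.0281, 0.1658]
time: 12.2
tcp_pos: [0.4608, 0.1294, 0.1673]
ee_rot: [180.0, 0.0, 1.4]
wrist_force: [0.0, -0.4, -1.2]
opening: 0.0107
gripper_force: 58.9
[0.46085431 0.1293852  0.16745299]
[[280.64302088 183.39863404]
 [279.10299665 160.01527574]] [[246.77141149 169.28059593]
 [247.45541765 199.74787535]]
(480, 510, 3) 207 120
```

View pics/crop5.png

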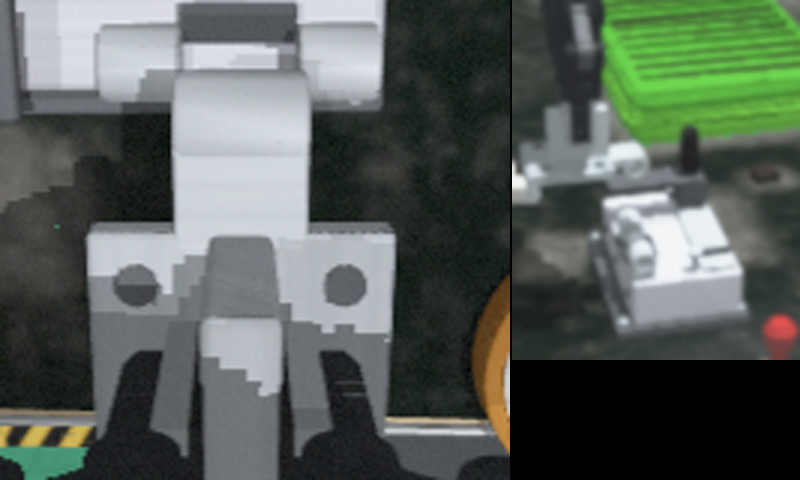

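The leaf is held straight and level in front of the gap. In the crop its knuckle edges are at x=174 and 309 with the far edge at y=70. The fixed knuckles span x 97–383 with far and near edges at y=25 and 102. Next I'll compute the relative offset.

Run:
```python
from h import *
from scipy.optimize import brentq
c=load("w4")
R=lambda x,y:ray(c,200+x/3-.33,140+y/3-.33)
f=lambda x,y,z:onz(c,200+x/3-.33,140+y/3-.33,z)[:2].round(4)
o=R(0,0)[0]; print("cam",o)
# tangent: centre x at height z, far side(+)/near side(-), in x-z plane
def cx(v,z,s,u=240):
    o,d=R(u,v); n=np.array([-d[2],d[0]])/np.hypot(d[0],d[2]) # normal in xz
    if n[0]<0:n=-n
    p=onz(c,200+u/3-.33,140+v/3-.33,z)[0]
    return brentq(lambda x: np.dot(n,[o[0]-x,o[2]-z])-s*.010,p-.05,p+.05)
zk=.1288
print("leaf x far",cx(70,zk,1)); 
for zz in(zk,zk+.008): print("leaf y",f(174,110,zz),f(309,110,zz))
print("fixed x far/near L",cx(26,.06,1,135),cx(102,.06,-1,135),"R",cx(24,.06,1,340),cx(101,.06,-1,340))
print("fixed outer",f(97,65,.063),f(383,62,.063),"inner",f(180,50,.068),f(300,50,.068))
print("rib side",f(209,320,zk+.046),f(281,320,zk+.046)); print("plate",f(89,300,zk+.009),f(395,300,zk+.009))
```

```text
cam [0.53557221 0.13220978 0.29053297]
leaf x far 0.49888903462871004
leaf y [0.5015 0.1435] [0.5021 0.1191]
leaf y [0.5032 0.1429] [0.5037 0.1197]
fixed x far/near L 0.49810187052665394 0.4990346646244671 R 0.4998303890849969 0.5005382245968788
fixed outer [0.4986 0.1674] [0.5011 0.0958] inner [0.5036 0.1463] [0.5043 0.117 ]
rib side [0.4816 0.1354] [0.4818 0.1253]
plate [0.4678 0.1583] [0.4691 0.1025]
```

The offset is within 0.5 mm in x and y, so I'll lower, with a check before contact.

```bash
python3 -m creep '[[0,0,-0.01,0.004,-0.003,0.1,1],[0,0,-0.01,0.004,-0.003,0.22,1],[0,0,-0.01,0.004,-0.003,0.34,1],[0,0,-0.01,0.004,-0.003,0.42,1],[0,0,-0.01,0.004,-0.003,0.48,1],[0,0,-0.01,0.004,-0.003,0.5,1],[0,0,-0.01,0.004,-0.003,0.5,1],[0,0,-0.01,0.004,-0.003,0.5,1],[0,0,-0.01,0.004,-0.003,0.5,1]]'
python3 -m creep '[[0,0,0,0,0,0.015,1],[0,0,0,0,0,0.03,1],[0,0,0,0,0,0.045,1],[0,0,0,0,0,0.045,1],[0,0,0,0,0,0.045,1]]'
```

```text
time: 13.2
tcp_pos: [0.4617, 0.1305, 0.1083]
ee_rot: [-180.0, -0.1, 1.8]
wrist_force: [0.1, 0.6, -1.7]
opening: 0.0107
gripper_force: 59.0
time: 13.7
tcp_pos: [0.461, 0.1305, 0.102]
ee_rot: [-180.0, 0.0, 1.8]
wrist_force: [0.5, 1.2, -1.8]
opening: 0.0111
gripper_force: 59.0
```

```bash
python3 -m creep '[[0,0,0,0,0,0.01,1],[0,0,0,0,0,0.02,1],[0,0,0,0,0,0.02,1],[0,0,0,0,0,0.02,1]]'
python3 -m creep '[[0,0,0,0,0,0.01,1],[0,0,0,0,0,0.015,1],[0,0,0,0,0,0.015,1],[0,0,0,0,0,0.015,1]]'
```

```text
time: 14.1
tcp_pos: [0.4611, 0.1305, 0.0997]
ee_rot: [180.0, 0.0, 1.8]
wrist_force: [0.3, 0.0, -2.0]
opening: 0.011
gripper_force: 59.0
time: 14.5
tcp_pos: [0.4613, 0.1305, 0.0984]
ee_rot: [-180.0, -0.0, 1.8]
wrist_force: [-2.5, -0.9, 2.8]
opening: 0.0109
gripper_force: 59.7
```

Contact came at TCP z = 0.098, as predicted. I'll press in a little to seat it, then check.

```bash
python3 -m creep '[[0,0,0,0,0,0.008,1],[0,0,0,0,0,0.012,1],[0,0,0,0,0,0.012,1],[0,0,0,0,0,0.012,1],[0,0,0,0,0,0.012,1]]'
python3 - <<'E'
from h import *
c=cam("wrist","w6"); s=cam("side","s6")
W=cv2.resize(c["img"][110:270,200:370],None,fx=3,fy=3,interpolation=cv2.INTER_CUBIC)
S=cv2.resize(s["img"][160:240,212:276],(288,360),interpolation=cv2.INTER_CUBIC)
O=np.zeros((480,800,3),np.uint8);O[:,:510]=W;O[:360,512:]=S;cv2.imwrite("pics/crop6.png",O)
E
```

```text
time: 15.0
tcp_pos: [0.4612, 0.1305, 0.0983]
ee_rot: [180.0, 0.0, 1.8]
wrist_force: [-8.1, -1.2, 12.3]
opening: 0.0112
gripper_force: 61.1
```

View pics/crop6.png

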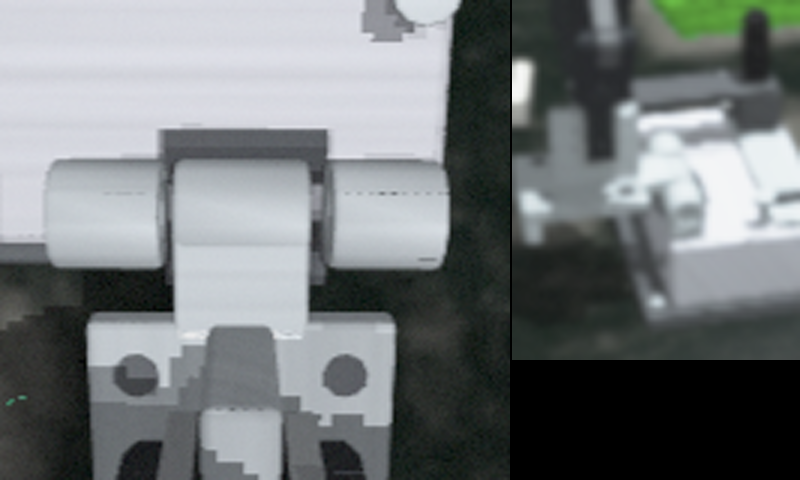

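The knuckle is between the fixed ones: its far edge is level with theirs at y≈160, and it is about 1 mm off centre in the gap. The wrist force shows it touching the rear flank of the V, so I'll ease forward 0.6 mm.

```bash
python3 -m creep '[[0,0,0,-0.005,0.004,0,1],[0,0,0,-0.005,0.004,0,1],[0,0,0,-0.005,0.004,0,1],[0,0,0,-0.005,0.004,0,1]]'
```

```text
time: 15.5
tcp_pos: [0.4612, 0.1304, 0.0982]
ee_rot: [-179.9, -0.1, 1.8]
wrist_force: [-6.2, 0.6, 9.8]
opening: 0.011
gripper_force: 60.6
```

```bash
python3 -m creep '[[0,0,0,-0.005,0,0,1],[0,0,0,-0.01,0,0.002,1],[0,0,0,-0.01,0,0.004,1],[0,0,0,-0.01,0,0.004,1],[0,0,0,-0.01,0,0.004,1]]'
```

```text
time: 16.0
tcp_pos: [0.461, 0.1304, 0.0981]
ee_rot: [-179.9, -0.2, 1.8]
wrist_force: [-3.0, 0.5, 7.5]
opening: 0.0109
gripper_force: 60.4
```

The TCP barely moves under the lateral command and the force is low, so the knuckle is held by both flanks of the V. The leaf is level within 0.2° and still gripped, so I'll hand in.

```bash
python3 -c "
from cell import *
s=get_state();print(s['tcp_pos'],s['opening'],s['gripper_force'],abs(s['qvel']).max())
print(hand_in())"
```

```text
[0.4610167  0.13041322 0.09812249] 0.010920840045896978 60.36860704421997 0.1359692623226066
the job is handed in; nothing more can be done
None
```

I handed the job in with the lock at its end stop and the leaf's knuckle seated in the cradle, still held level and steady in the gripper; I didn't touch the stamp, tape roll or reference block, and no verdict came back.

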